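Return a cutter to the sprung counter cabinet

TASK

A cutter has come back to the counter. Press the cabinet's release button so that its tray pops out, stand the cutter, shank down and fully seated, in the tray's empty front socket and let go of it, then push the tray home until its latch clicks and holds it shut. Work gently: no forcing the button, the cutter or the tray, no slamming, and leave the cutters already in the tray and the other things on the counter where they are.

Things in the scene. Friction and masses are not known exactly. Their poses are not given: they have to be found in the camera images.
- cutter: The returned annular cutter, the only loose cutter standing on the counter itself: a steel shank 19 mm in diameter and 32 mm long below (foot edge chamfered 2 mm), a fluted hollow body 30 mm in diameter and 33 mm long above, 65 mm in all, about 0.13 kg. It stands upright on its shank. Origin: centre of the shank's foot; z runs up its axis.
- cabinet: Grey steel counter-top cutter cabinet, 280 mm deep (x) by 300 mm wide (y) by 92 mm high, with a clear window in its top; fixed to the counter. Origin: centre of its underside, on the counter. Its x axis points from its front to its back, so the tray opens along its -x; z is up. Its place and its yaw differ from start to start.
- button_top (a point): Centre of the top of the latch's release button: a plain round steel push button 28 mm in diameter in a steel bezel, on the cabinet's top at the front corner (112 mm in front of the cabinet's centre, 128 mm towards its -y side). The top stands 107 mm above the counter. It is pressed straight down.
- button_travel (a joint): Travel of the release button, m: 0 = up, 0.008 = fully down. A spring holds it up; about 5 to 6 N are needed to press it 5 to 8 mm, which frees the tray; below it is a solid stop. The button carries the latch's bolt: while the tray is pushed shut its catch forces the bolt, and so the button, some 5 mm down, and at the click the button springs back up to 0.
- latch_button: The release button with its steel cap, 28 mm in diameter, 12 mm high; origin at the centre of the cap's underside, 12 mm below button_top.
- tray_slide (a joint): How far the tray stands out, m: 0 = latched, 0.115 = fully out. A spring drives it out: about 2 N when out, 8 N when shut. Some 10 mm before home its catch rides up on the bolt (up to 16 N), then 10 N again. To latch, push it a few mm further in than 0 until it clicks; close behind that is a hard end stop. After the click it comes back to 0 and stays; let go sooner, it runs out again.
- tray: The sliding tray. Grey front panel 14 mm thick, 298 mm wide, 10 to 86 mm above the counter, 20 mm proud of the cabinet's front when latched; behind it a black block with a front row of three sockets 68 mm apart, then rows of fixed cutters. Its frame is the cabinet's, carried along with the tray: the panel's outer face lies at x = -160 mm. Freed, it runs out in about 1 s, under 0.4 m/s.
- push_face (a point): Point on the middle of the front panel's outer face, 60 mm above the counter. Pushing it along the cabinet's +x closes the tray.
- socket (a point): Centre of the mouth of the empty socket: the middle one of the tray's front row, 61 mm behind the front panel's outer face. A round through hole 20.8 mm in diameter, 32 mm deep, chamfered 1.2 mm, in the black block's flat top, 46 mm above the counter. It moves with the tray; shut, it lies under the cabinet's top. A seated cutter rests on its body's shoulder, its foot 32 mm below this point.
- stock_a: A cutter like the returned one, body 32 mm in diameter, in the front row's socket on the cabinet's -y side. Origin at its foot. To be left there.
- stock_b: The same, body 28 mm in diameter, in the front row's socket on the cabinet's +y side. To be left there.
- chuck: Dark steel drill chuck standing on the counter, 38 mm in diameter, 66 mm high, with a conical nose. Origin: centre of its underside. A bystander.
- carton: Small cardboard carton on the counter, 50 by 66 by 40 mm. Origin: centre of its underside. A bystander.
- tin: Small tin, 60 mm in diameter, 50 mm high. Origin: centre of its underside. A bystander.
- calculator: Grey desk calculator, 140 by 85 by 12 mm, lying on the counter. A bystander.
- card_terminal: Black card terminal, 150 by 70 by 37 mm, lying on the counter. A bystander.
- drill_pot: Cardboard tube with drills in it, 68 mm in diameter, 134 mm high, standing on the counter to the left of the cabinet. A bystander.
Things that resemble listed ones, but are neither listed nor needed, are in the scene too. What is shaped like the cutter but pink is not meant.

How it is judged (in metres and radians):
On the way, in this order (a step that is already met when the one before it is completed fails the run):
1. the tray has popped out (value of joint tray_slide above 0.1 m), for 0.2 s.
2. the cutter stands fully seated in the empty socket and is let go, with the tray out (horizontal distance between cutter and socket below 0.004 m and z of cutter in the frame of socket below -0.029 m and angle between cutter's own z axis and vertical below 0.1 rad and contact force between the arm and cutter below 0.1 N and value of joint tray_slide above 0.08 m), for 0.2 s.
At the end, for the whole second after the job is handed in: The tray is latched shut (within 4 mm of its latched place, at rest, button up again), with the returned cutter upright and seated in the middle front socket (within 4 mm of its axis, within 3 mm of full depth, tilted less than 0.1 rad) (value of joint tray_slide between -0.004 and 0.004 m and value of joint button_travel below 0.002 m and horizontal distance between cutter and socket below 0.004 m and z of cutter in the frame of socket below -0.029 m and angle between cutter's own z axis and vertical below 0.1 rad and linear speed of tray below 0.01 m/s and linear speed of cutter below 0.02 m/s); the robot touches nothing.
It fails at once if the tray's front is pushed harder than 30 N (contact force between the arm and tray above 30 N).
It fails at once if the tray is slammed or yanked (faster than 0.5 m/s) (linear speed of tray above 0.5 m/s).
It fails at once if the button is pressed, or the returned cutter pressed on the socket block, harder than 30 N (contact force between the arm and latch_button above 30 N or contact force between cutter and tray above 30 N).
It fails at once if a cutter already in the tray is lifted or tipped out of its socket (z of any of stock_a, stock_b in the frame of tray above 0.024 m or angle between any of stock_a, stock_b's own z axis and vertical above 0.3 rad).
It fails at once if something else on the counter is shifted by more than 20 mm (distance of any of chuck, carton, tin, calculator, card_terminal, drill_pot from where it was at the start of the episode above 0.02 m).
It also fails if it takes over 72 s, if anything falls off the work surface, if the arm or the gripper's body presses on something with over 40 N, if the wrist force passes 120 N, or if a joint passes its speed limit or range.

ROBOT

A 6-joint arm with a two-finger parallel gripper is mounted at the origin on the work surface. World frame = base frame: x ahead of the robot, y to its left, z up, the work surface at z = 0. Lengths are in mm, angles in rad, forces in N, time in s.
With the tool pointing down it reaches from about 350 to 775 mm from the base axis. Payload 7.3 kg.
Tool frame: the origin (TCP) lies at the very end of the fingers, on their centre line; the grasp point (between the pads) lies 19 mm behind it; z points along the fingers, y is the line along which they close (so a half turn about z gives the same grasp; the last joint's range is limited). The gripper opens to 92 mm and grips with 3 to 60 N. Pads are 19 mm wide; open, the fingers measure 130 mm over their backs; the gripper's body (75 mm by 190 mm) begins 47 mm behind the grasp point.
Start: joints at [-1.292, 0.342, 1.524, -0, 1.275, -0.146], TCP at [216.397, -478.349, 226.741] pointing down, gripper open.
Joint ranges: [-2.53, 2.53], [-0.77, 2.02], [0.04, 2.7], [-1, 4.14], [0.28, 2.66], [-3.11, 3.11]. Speed limits (rad/s): [2.57, 2.57, 3.14, 3.14, 3.14, 3.14].

INTERFACE

Orientations are given as [roll, pitch, yaw] about the fixed x, y, z axes, in that order (R = Rz(yaw) Ry(pitch) Rx(roll)).
In Python, from plant import bot gives the robot as it stands.
- The arm moves only by the tool jog_arm, never from a script. Its argument "targets" is a list of rows, each an object with "xyz": the shift along the tool's x, y, z as a fraction of full scale, a list of three; "spin": the turn about the tool's z as a fraction of full scale. In form: [{"xyz": [x, y, z], "spin": spin}, ...]. A call has exactly 10 rows; each row shifts and turns the commanded pose from where the row before left it, along the tool's axes as they then stand; what a row does not reach is not made up. Full scale, the value 1, is 80 mm for a shift and 0.1 rad for a turn. A row lasts 1/8 s, in which the tool goes at most 62.5 mm and 10.7 degrees, less where a joint would pass 70% of its speed; a pose out of reach is approached as far as the arm can. A call with a number of a shift or a turn outside -1 to 1 is refused whole. A call with a gripper value outside its range is refused whole. "gripper" is the opening in per cent of the stroke, from 0 (shut) to 100 (fully open), set as the call begins (left out, the last holds). The fingers move at their own pace and stop on an object; the grip force is fixed at half the most. Time passes only in rows, so rows that do not move let the fingers close, or fill a call up. It gives the time, the measured TCP pose, the force, the opening and the grip force at its end, in the units of the state.
- bot.get_obs(): the state, without advancing time (a new reading comes with each control period).
- bot.capture(name): name is "scene" or "top" or "wrist"; returns the picture (420x560x3 uint8, blue, green, red); there is no depth.
- bot.get_calibration(name): a dict with "vfov" (degrees; the focal length in pixels is half the picture's height over the tangent of half this angle, whatever the lens; pixels are square), "cx", "cy" (the principal point, pixels), "eye" and "rotation" of the camera in the world. Camera axes: x right, y down, z forward; pixel columns grow to the right and rows downward; lengths in mm; the calibration is good to about 2 mm. A picture is of the moment at which its call begins: read the wrist's pose just before it. get_calibration takes no time and is no camera call; for the wrist camera it gives the pose at the moment of the call.
- bot.close_job(): hands the job in; it is judged then, once.
The state is a dict: "time": time; "joint_positions": joint angles; "dq": joint speeds; "tau": joint torques, N m; "tool_pos": TCP position; "tcp_rot": TCP orientation; "contact_force": force on the tool from outside, world axes, zero at the start; "moment": the same for the moment, N m; "grip_width": finger opening in mm; "finger_force": force on a finger pad.
Only numpy, scipy, OpenCV 4.12 (cv2) and the standard library are available. Lean on these libraries where they do the work, as an engineer would, in place of code of your own. Each camera call takes 0.05 s, during which the arm holds its last target. There are 200 camera calls.

## Working session

There is one attempt and no reset: what is moved stays moved. The work goes in short steps, Python scripts to look and compute and a tool call to move; the robot and the scene stay as the last step left them, time stands still between calls to the robot, and variables do not carry over. Pictures are saved under pics/ and viewed, at most 10 in all, crops included, and the job is handed in when it is done.

Besides the shell and the picture viewer there is one more tool, called by a JSON object that holds its "fn" and its "kwargs", one argument or row to a line. jog_arm: Moves the arm, as the interface text tells. Shift numbers are shares of 80 mm and turn numbers shares of 0.1 rad, none past 1 either way. Its arguments: {"type":"object","properties":{"targets":{"type":"array","items":{"type":"object","properties":{"xyz":{"type":"array","items":{"type":"number"}},"spin":{"type":"number"}}}},"gripper":{"type":"number"}},"required":["targets"]}

```bash
mkdir -p pics; ls
python3 - <<'E'
from plant import bot
import cv2
for n in("scene","top"):
    im=bot.capture(n); cv2.imwrite(f"pics/{n}0.png",im); c=bot.get_calibration(n); print(n,c)
print(bot.get_obs())
E
```

```text
pics
scene {'vfov': 57.555057953245374, 'cx': 280.83804385516953, 'cy': 208.91811219498067, 'eye': array([959.60243492, 392.38811999, 964.7849691 ]), 'rotation': array([-2.52116418, -0.01243465,  2.40617539])}
top {'vfov': 43.705953775256155, 'cx': 275.29660846683686, 'cy': 208.84208621013605, 'eye': array([ 309.7706995 ,  -22.49038776, 1355.86012657]), 'rotation': array([-2.96397279, -0.01230994, -1.59354407])}
{'time': 0.1, 'joint_positions': array([-1.29199864e+00,  3.42645237e-01,  1.52488465e+00, -8.45919697e-06,
        1.27543787e+00, -1.45968712e-01]), 'dq': array([ 0.00169447, -0.00264194, -0.00090584, -0.00152939,  0.00021647,
       -0.0005297 ]), 'tau': array([ 1.49335719e-03, -4.32005775e+01, -2.44693583e+01,  7.18505052e-02,
        5.26183890e-02, -5.86485953e-05]), 'tool_pos': array([ 216.28982785, -477.98264771,  226.1313895 ]), 'tcp_rot': array([-3.14023100e+00, -1.92006225e-04,  4.24768735e-01]), 'contact_force': array([-0.55549318, -0.25157941,  0.21821312]), 'moment': array([-0.02281287, -0.01103698,  0.03571036]), 'finger_force': 0.0, 'grip_width': 91.97896129492776}
```

View pics/top0.png

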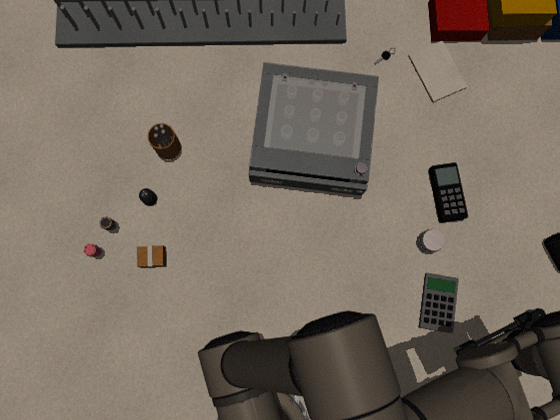

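View pics/scene0.png

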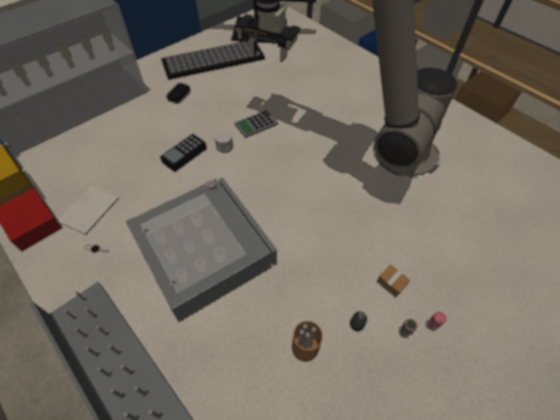

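Candidates in the top picture: grey cutter-like object at (107,223), dark chuck at (148,197), pink lookalike at (91,251). In the scene picture they are at (410,327), (359,320) and (438,319). The cabinet's button is at (362,168) in the top picture.

```bash
cat > h.py <<'E'
import numpy as np, cv2
from scipy.spatial.transform import Rotation as R
from plant import bot
def cam(n):
    c=bot.get_calibration(n); return c, 210/np.tan(np.radians(c['vfov'])/2), R.from_euler('xyz',c['rotation']).as_matrix()
def pix(n,u,v,z,C=None):
    c,f,M=C or cam(n); d=M@np.array([(u-c['cx'])/f,(v-c['cy'])/f,1]); e=np.array(c['eye'])
    return e+d*(z-e[2])/d[2]
def proj(n,p,C=None):
    c,f,M=C or cam(n); q=M.T@(np.array(p)-c['eye']); return f*q[0]/q[2]+c['cx'],f*q[1]/q[2]+c['cy']
E
python3 - <<'E'
from h import *
a=cv2.imread('pics/top0.png');b=cv2.imread('pics/scene0.png')
r=lambda i,x0,y0,w,h,s:cv2.resize(i[y0:y0+h,x0:x0+w],None,fx=s,fy=s,interpolation=cv2.INTER_CUBIC)
A=r(a,75,180,100,90,4);B=r(b,340,290,110,50,4);C=r(a,240,60,145,140,2.7)
W=np.zeros((580,800,3),np.uint8)
W[:360,:400]=A;W[370:570,:440]=B;W[:C.shape[0],404:404+C.shape[1]]=C[:, :396];cv2.imwrite('pics/crop1.png',W)
P=lambda n,u,v,z:print(n,u,v,pix(n,u,v,z).round(1))
P('top',107,220,65);P('scene',409,323,65);P('top',362,168,107);P('scene',211,184,107)
for u,v in((265,64),(379,76),(369,180),(250,169)):P('top',u,v,92)
P('top',148,197,40);P('top',91,251,40);P('top',151,256,40);P('top',165,140,60);P('top',432,240,50)
E
```

```text
top 107 220 [521.5 375.2  65. ]
scene 409 323 [515.8 375.9  65. ]
top 362 168 [ 631.3 -258.8  107. ]
scene 211 184 [ 631.8 -254.3  107. ]
top 265 64 [916.3 -25.3  92. ]
top 379 76 [ 878.4 -318.2   92. ]
top 369 180 [ 604.2 -277.4   92. ]
top 250 169 [638.1  17.4  92. ]
top 148 197 [583.  280.6  40. ]
top 91 251 [447.7 420.2  40. ]
top 151 256 [432. 270.  40.]
top 165 140 [727.4 235.4  60. ]
top 432 240 [ 456.  -436.4   50. ]
```

View pics/crop1.png

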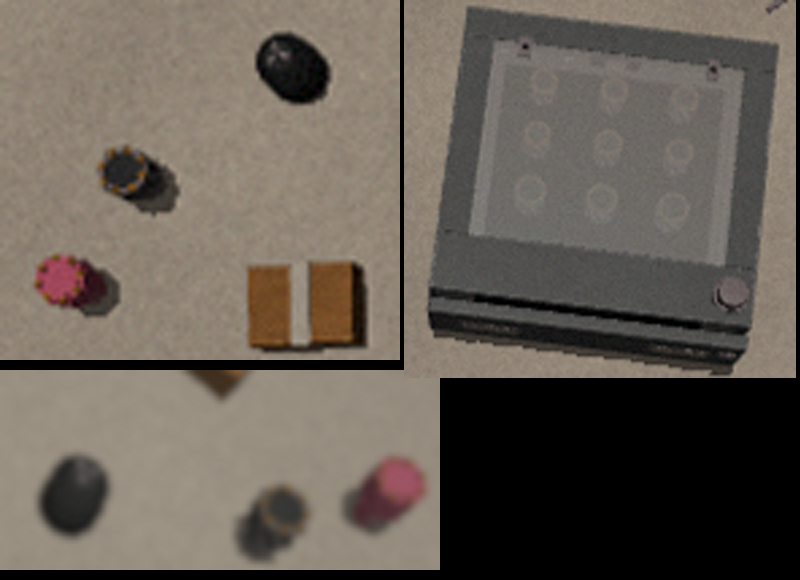

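```bash
cat >> h.py <<'E'
def go(t,yaw=None):
    "tool-axis shift (units of 80 mm) and spin (units of .1 rad) to target t; shift in axes AFTER the spin"
    o=bot.get_obs(); M=R.from_euler('xyz',o['tcp_rot']); y0=o['tcp_rot'][2]; yaw=y0 if yaw is None else yaw
    M2=R.from_euler('xyz',[np.pi,0,yaw]).as_matrix()
    print('tcp',o['tool_pos'].round(1),o['tcp_rot'].round(3),'shift/80',(M2.T@(np.array(t)-o['tool_pos'])/80).round(4),'spin',round((y0-yaw)/.1,3))
E
python3 - <<'E'
from h import *
from scipy.optimize import least_squares
C=cam('top'); obs=[((140,150,92),(265,64)),((140,-150,92),(379.5,76)),((-140,-150,92),(369,181)),((-140,150,92),(249.5,169.5)),((-112,-128,107),(361.9,168.1))]
def w(p,q): c,s=np.cos(p[2]),np.sin(p[2]); return np.array([p[0]+c*q[0]-s*q[1],p[1]+s*q[0]+c*q[1],q[2]])
f=lambda p:np.ravel([np.array(proj('top',w(p,q),C))-u for q,u in obs])
r=least_squares(f,[760,-150,-.13],x_scale=[1,1,.01]);p=r.x;print(p,f(p).round(1))
print('button',w(p,(-112,-128,107)),'sock out',w(p,(-214,0,46)),'face out',w(p,(-275,0,60)))
print('cut',pix('top',105.8,222.5,65,C),pix('scene',411,324.5,65))
go((631.5,-257,130),p[2])
E
```

```text
[ 7.58630499e+02 -1.50035063e+02 -1.39444641e-01] [-1.7 -0.6 -0.5  0.7  0.8  1.   0.2 -1.6  1.1  0.4]
button [ 629.9265192  -261.22537563  107.        ] sock out [ 546.707724   -120.29052499   46.        ] face out [ 486.29983026 -111.81194176   60.        ]
cut [515.28799133 377.95903645  65.        ] [515.14426786 381.33186691  65.        ]
tcp [ 216.3 -478.   226.1] [-3.14  -0.     0.425] shift/80 [ 4.7558 -3.4569  1.2016] spin 5.642
```

{"fn": "jog_arm", "kwargs": {
  "targets": [
    {"xyz":[0,0,0],"spin":0.94},
    {"xyz":[0,0,0],"spin":0.94},
    {"xyz":[0,0,0],"spin":0.94},
    {"xyz":[0,0,0],"spin":0.94},
    {"xyz":[0,0,0],"spin":0.94},
    {"xyz":[0,0,0],"spin":0.94},
    {"xyz":[0.55,-0.4,0],"spin":0},
    {"xyz":[0.55,-0.4,0],"spin":0},
    {"xyz":[0.55,-0.4,0],"spin":0},
    {"xyz":[0.55,-0.4,0],"spin":0}
  ],
  "gripper": 0
}}

```text
time: 1.35
tool_pos: [409.7, -374.9, 226.4]
tcp_rot: [-3.141, 0.001, -0.139]
contact_force: [0.1, -1.0, -0.2]
grip_width: 0.9
finger_force: 0.0
```

{"fn": "jog_arm", "kwargs": {
  "targets": [
    {"xyz":[0.55,-0.4,0],"spin":0},
    {"xyz":[0.55,-0.4,0],"spin":0},
    {"xyz":[0.5,-0.4,0],"spin":0},
    {"xyz":[0.4,-0.3,0],"spin":0},
    {"xyz":[0.2,-0.15,0.1],"spin":0},
    {"xyz":[0,0,0.2],"spin":0},
    {"xyz":[0,0,0.2],"spin":0},
    {"xyz":[0,0,0.2],"spin":0},
    {"xyz":[0,0,0],"spin":0},
    {"xyz":[0,0,0],"spin":0}
  ]
}}

```text
time: 2.6
tool_pos: [601.0, -270.3, 171.3]
tcp_rot: [3.141, -0.001, -0.14]
contact_force: [0.4, -0.1, -0.3]
grip_width: 0.6
finger_force: 0.0
```

Run:
```python
from h import *
print(bot.get_obs()['time'])
go((631,-258,115),-.139)
C=cam('wrist'); cv2.imwrite('pics/w1.png',bot.capture('wrist')); print(proj('wrist',(631,-258,107),C))
```

```text
2.6
tcp [ 601.  -270.3  171.3] [ 3.141e+00 -1.000e-03 -1.400e-01] shift/80 [ 0.3501 -0.2038  0.7032] spin -0.009
(np.float64(256.9002326893845), np.float64(187.1166836477487))
```

View pics/w1.png

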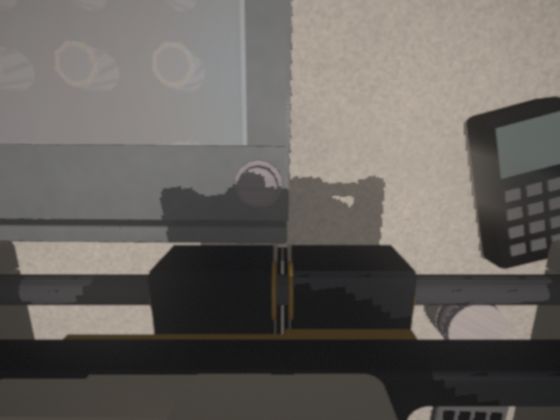

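The wrist view shows the button at about (258,185), against a prediction of (257,187), so the estimate holds. Pressing to TCP z ≈ 101.

{"fn": "jog_arm", "kwargs": {
  "targets": [
    {"xyz":[0.18,-0.1,0.2],"spin":0},
    {"xyz":[0.17,-0.1,0.25],"spin":0},
    {"xyz":[0,0,0.2],"spin":0},
    {"xyz":[0,0,0.1],"spin":0},
    {"xyz":[0,0,0.04],"spin":0},
    {"xyz":[0,0,0.03],"spin":0},
    {"xyz":[0,0,0.03],"spin":0},
    {"xyz":[0,0,0.025],"spin":0},
    {"xyz":[0,0,0],"spin":0},
    {"xyz":[0,0,0],"spin":0}
  ]
}}

```text
time: 3.9
tool_pos: [631.1, -258.0, 101.5]
tcp_rot: [3.141, -0.001, -0.139]
contact_force: [-1.5, 0.8, 3.8]
grip_width: 0.6
finger_force: 1.7
```

{"fn": "jog_arm", "kwargs": {
  "targets": [
    {"xyz":[0,0,0.01],"spin":0},
    {"xyz":[0,0,0.005],"spin":0},
    {"xyz":[0,0,0],"spin":0},
    {"xyz":[0,0,0],"spin":0},
    {"xyz":[0,0,-0.1],"spin":0},
    {"xyz":[0,0,-0.4],"spin":0},
    {"xyz":[0,0,-0.6],"spin":0},
    {"xyz":[-0.5,0.3,-0.5],"spin":0},
    {"xyz":[-0.7,-0.3,0],"spin":0},
    {"xyz":[-0.7,-0.4,0],"spin":0}
  ]
}}

```text
time: 5.15
tool_pos: [485.0, -206.0, 227.8]
tcp_rot: [3.141, -0.001, -0.141]
contact_force: [0.5, 0.9, -0.0]
grip_width: 0.4
finger_force: 0.0
```

Run:
```python
from h import *
go((480,-111,270),-.139)
```

```text
tcp [ 485.  -206.   227.8] [ 3.141e+00 -1.000e-03 -1.410e-01] shift/80 [-0.2262 -1.168  -0.5276] spin -0.019
```

{"fn": "jog_arm", "kwargs": {
  "targets": [
    {"xyz":[-0.1,-0.4,-0.2],"spin":0},
    {"xyz":[-0.1,-0.4,-0.3],"spin":0},
    {"xyz":[0,-0.35,0],"spin":0},
    {"xyz":[0,0,0],"spin":0},
    {"xyz":[0,0,0],"spin":0},
    {"xyz":[0,0,0],"spin":0},
    {"xyz":[0,0,0],"spin":0},
    {"xyz":[0,0,0],"spin":0},
    {"xyz":[0,0,0],"spin":0},
    {"xyz":[0,0,0],"spin":0}
  ],
  "gripper": 65
}}

```text
time: 6.4
tool_pos: [483.4, -112.9, 267.5]
tcp_rot: [3.141, -0.0, -0.139]
contact_force: [-0.6, -0.4, -1.2]
grip_width: 59.9
finger_force: 0.0
```

Run:
```python
from h import *
C=cam('wrist'); cv2.imwrite('pics/w2.png',bot.capture('wrist')); print(C[0],proj('wrist',(546.7,-120.3,46),C))
go((515.2,379,150),-.139)
```

```text
{'vfov': 64.9710275975883, 'cx': 281.99698164763186, 'cy': 214.60061610154563, 'eye': array([ 549.05121554, -122.52311852,  424.21227952]), 'rotation': array([ 2.88647448e+00, -9.49532217e-04, -1.70952412e+00])} (np.float64(279.98573810039795), np.float64(131.03443332427108))
tcp [ 483.4 -112.9  267.5] [ 3.141 -0.    -0.139] shift/80 [-0.4586 -6.1443  1.4689] spin -0.002
```

View pics/w2.png

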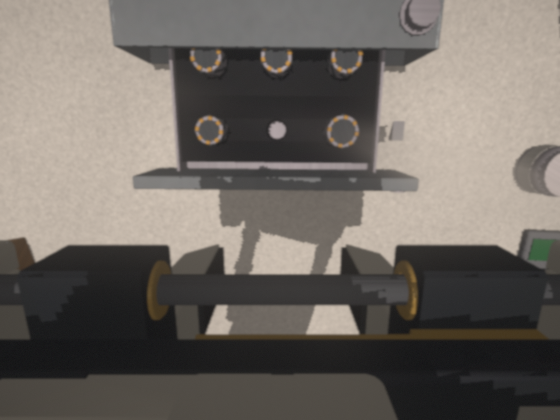

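The tray is fully out. The empty socket is the light hole at (278,131), between stock cutters at (209,130) and (343,131), matching the prediction (280,131). I'll refine it by blob.

Run:
```python
from h import *
C=cam('wrist'); im=cv2.imread('pics/w2.png'); g=cv2.cvtColor(im,6).astype(float)[115:147,262:294]
m=(g>g.min()/2+g.max()/2); v,u=np.nonzero(m); print(m.sum(),u.mean()+262,v.mean()+115)
s=pix('wrist',u.mean()+262,v.mean()+115,46,C); print('socket',s)
h=cv2.cvtColor(im,40)
for x0 in(190,325):
    q=h[112:150,x0:x0+38]; m=((q[...,1]>90)&(q[...,2]>70)&(q[...,0]<30)).astype(np.uint8); v,u=np.nonzero(m)
    (a,b),r=cv2.minEnclosingCircle(np.c_[u,v].astype(np.float32)); print(m.sum(),a+x0,b+112,r,pix('wrist',a+x0,b+112,79,C))
```

```text
232 276.9784482758621 129.93965517241378
socket [ 548.33836493 -117.12243672   46.        ]
144 208.78409004211426 130.04545402526855 15.09460735321045 [557.85363999 -49.10977434  79.        ]
119 342.7807025909424 131.07894706726074 16.62342643737793 [ 538.06094749 -183.57105996   79.        ]
```

{"fn": "jog_arm", "kwargs": {
  "targets": [
    {"xyz":[0,-0.6,0],"spin":0},
    {"xyz":[0,-0.6,0],"spin":0},
    {"xyz":[-0.1,-0.6,0],"spin":0},
    {"xyz":[-0.1,-0.6,0],"spin":0},
    {"xyz":[-0.1,-0.6,0],"spin":0},
    {"xyz":[-0.1,-0.6,0],"spin":0},
    {"xyz":[-0.1,-0.6,0.2],"spin":0},
    {"xyz":[-0.1,-0.6,0.3],"spin":0},
    {"xyz":[-0.1,-0.6,0.3],"spin":0},
    {"xyz":[-0.4,-0.6,0.2],"spin":0}
  ]
}}

```text
time: 7.7
tool_pos: [463.1, 375.9, 185.8]
tcp_rot: [3.141, 0.0, -0.14]
contact_force: [0.8, -0.2, 0.2]
grip_width: 60.2
finger_force: 0.0
```

{"fn": "jog_arm", "kwargs": {
  "targets": [
    {"xyz":[-0.2,-0.1,0],"spin":0},
    {"xyz":[0,0,0],"spin":0},
    {"xyz":[0,0,0],"spin":0},
    {"xyz":[0,0,0],"spin":0},
    {"xyz":[0,0,0],"spin":0},
    {"xyz":[0,0,0],"spin":0},
    {"xyz":[0,0,0],"spin":0},
    {"xyz":[0,0,0],"spin":0},
    {"xyz":[0,0,0],"spin":0},
    {"xyz":[0,0,0],"spin":0}
  ]
}}

```text
time: 8.95
tool_pos: [448.1, 384.9, 187.5]
tcp_rot: [3.142, -0.0, -0.139]
contact_force: [-0.3, -0.3, 0.1]
grip_width: 59.5
finger_force: 0.0
```

Run:
```python
from h import *
C=cam('wrist'); cv2.imwrite('pics/w3.png',bot.capture('wrist')); print(C[0],proj('wrist',(515.2,379,65),C))
go((515.2,379,150),-.139)
```

```text
{'vfov': 64.9710275975883, 'cx': 281.99698164763186, 'cy': 214.60061610154563, 'eye': array([513.74032473, 375.28677572, 344.15262983]), 'rotation': array([ 2.88646268e+00, -9.74312355e-04, -1.70935009e+00])} (np.float64(276.9237674797559), np.float64(127.40143714081218))
tcp [448.1 384.9 187.4] [ 3.141 -0.    -0.139] shift/80 [ 0.8406 -0.0433  0.468 ] spin -0.001
```

View pics/w3.png

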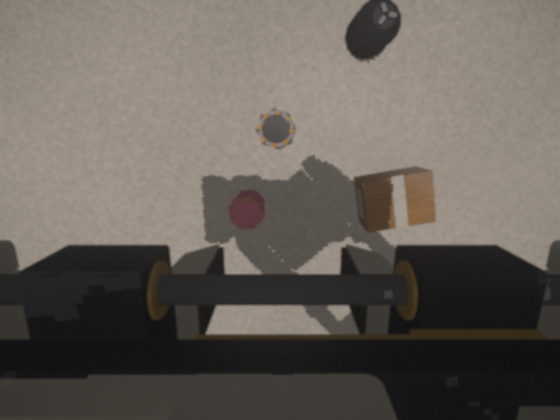

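The cutter ring is at about (276,129), matching the prediction (277,127). The pink lookalike is at (247,209), the carton at (395,200), and the chuck at (383,15). The fingers have clear space.

Run:
```python
from h import *
C=cam('wrist'); im=cv2.imread('pics/w3.png'); h=cv2.cvtColor(im,40)
q=h[100:155,250:305]; m=((q[...,1]>110)&(q[...,2]>70)&(q[...,0]<30)).astype(np.uint8); v,u=np.nonzero(m)
(a,b),r=cv2.minEnclosingCircle(np.c_[u,v].astype(np.float32)); print(m.sum(),a+250,b+100,r)
t=pix('wrist',a+250,b+100,65,C); print(t, 'px for 15mm',15/276*330)
go((t[0],t[1],41),-.139)
```

```text
72 275.5907173156738 128.5675106048584 17.624046325683594
[514.44225164 380.20749933  65.        ] px for 15mm 17.934782608695652
tcp [448.1 384.9 187.4] [ 3.141 -0.    -0.139] shift/80 [ 0.8292 -0.057   1.8305] spin -0.001
```

{"fn": "jog_arm", "kwargs": {
  "targets": [
    {"xyz":[0.3,-0.02,0],"spin":0},
    {"xyz":[0.4,-0.02,0.1],"spin":0},
    {"xyz":[0.13,-0.02,0.3],"spin":0},
    {"xyz":[0,0,0.4],"spin":0},
    {"xyz":[0,0,0.4],"spin":0},
    {"xyz":[0,0,0.35],"spin":0},
    {"xyz":[0,0,0.2],"spin":0},
    {"xyz":[0,0,0.08],"spin":0},
    {"xyz":[0,0,0],"spin":0},
    {"xyz":[0,0,0],"spin":0}
  ]
}}

```text
time: 10.25
tool_pos: [515.2, 380.8, 42.3]
tcp_rot: [-3.14, -0.002, -0.139]
contact_force: [-0.0, 0.3, -0.5]
grip_width: 59.7
finger_force: 0.0
```

{"fn": "jog_arm", "kwargs": {
  "targets": [
    {"xyz":[0,0,0],"spin":0},
    {"xyz":[0,0,0],"spin":0},
    {"xyz":[0,0,0],"spin":0},
    {"xyz":[0,0,0],"spin":0},
    {"xyz":[0,0,0],"spin":0},
    {"xyz":[0,0,0],"spin":0},
    {"xyz":[0,0,0],"spin":0},
    {"xyz":[0,0,0],"spin":0},
    {"xyz":[0,0,0],"spin":0},
    {"xyz":[0,0,0],"spin":0}
  ],
  "gripper": 0
}}

```text
time: 11.5
tool_pos: [514.6, 380.4, 41.2]
tcp_rot: [-3.142, -0.0, -0.139]
contact_force: [-0.7, -0.6, 1.9]
grip_width: 29.4
finger_force: 30.0
```

Run:
```python
from h import *
go((548.2,-116.9,100),-.142)
```

```text
tcp [514.6 380.4  41.2] [-3.142 -0.    -0.139] shift/80 [ 1.2951  6.0942 -0.7355] spin 0.028
```

{"fn": "jog_arm", "kwargs": {
  "targets": [
    {"xyz":[0,0,-0.1],"spin":0},
    {"xyz":[0,0,-0.3],"spin":0},
    {"xyz":[0,0,-0.5],"spin":0},
    {"xyz":[0,0,-0.5],"spin":0},
    {"xyz":[0,0.15,-0.3],"spin":0},
    {"xyz":[0,0.35,-0.1],"spin":0},
    {"xyz":[0.1,0.5,0],"spin":0},
    {"xyz":[0.1,0.5,0],"spin":0},
    {"xyz":[0.1,0.5,0],"spin":0},
    {"xyz":[0.1,0.5,0],"spin":0}
  ]
}}

```text
time: 12.75
tool_pos: [518.3, 176.6, 185.4]
tcp_rot: [3.142, -0.0, -0.139]
contact_force: [-0.3, 0.4, -0.5]
grip_width: 29.5
finger_force: 30.0
```

{"fn": "jog_arm", "kwargs": {
  "targets": [
    {"xyz":[0.1,0.5,0],"spin":0},
    {"xyz":[0.1,0.5,0],"spin":0},
    {"xyz":[0.1,0.5,0],"spin":0},
    {"xyz":[0.1,0.5,0],"spin":0},
    {"xyz":[0.1,0.5,0],"spin":0},
    {"xyz":[0.1,0.5,0],"spin":0},
    {"xyz":[0.1,0.3,0],"spin":0},
    {"xyz":[0.1,0.15,0],"spin":0},
    {"xyz":[0.05,0.1,0],"spin":0},
    {"xyz":[0,0,0],"spin":0}
  ]
}}

```text
time: 14.0
tool_pos: [546.6, -112.6, 185.0]
tcp_rot: [-3.141, 0.0, -0.139]
contact_force: [0.8, -0.4, -1.1]
grip_width: 29.3
finger_force: 30.0
```

Run:
```python
from h import *
go((548.2,-116.9,100),-.142)
```

```text
tcp [ 546.6 -112.6  185. ] [-3.141  0.    -0.139] shift/80 [0.0276 0.051  1.0628] spin 0.029
```

{"fn": "jog_arm", "kwargs": {
  "targets": [
    {"xyz":[0.03,0.05,0],"spin":0.03},
    {"xyz":[0,0,0.2],"spin":0},
    {"xyz":[0,0,0.3],"spin":0},
    {"xyz":[0,0,0.3],"spin":0},
    {"xyz":[0,0,0.2],"spin":0},
    {"xyz":[0,0,0.12],"spin":0},
    {"xyz":[0,0,0],"spin":0},
    {"xyz":[0,0,0],"spin":0},
    {"xyz":[0,0,0],"spin":0},
    {"xyz":[0,0,0],"spin":0}
  ]
}}

```text
time: 15.25
tool_pos: [548.5, -117.2, 96.0]
tcp_rot: [3.141, -0.001, -0.142]
contact_force: [0.2, -0.0, -1.1]
grip_width: 29.3
finger_force: 30.0
```

Run:
```python
from h import *
go((548.2,-116.9,83),-.142)
C=cam('wrist'); im=bot.capture('wrist'); cv2.imwrite('pics/w4.png',im)
```

```text
tcp [ 548.5 -117.2   96. ] [ 3.141e+00 -1.000e-03 -1.420e-01] shift/80 [-0.004  -0.003   0.1623] spin -0.003
```

View pics/w4.png

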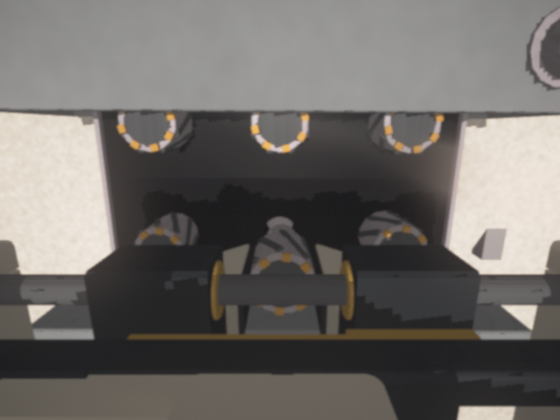

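The cutter is at about (280,265), centred over the socket, whose light arc shows at (279,222) behind the shank. I'll lower it slowly.

{"fn": "jog_arm", "kwargs": {
  "targets": [
    {"xyz":[0,0,0.04],"spin":0},
    {"xyz":[0,0,0.03],"spin":0},
    {"xyz":[0,0,0.03],"spin":0},
    {"xyz":[0,0,0.02],"spin":0},
    {"xyz":[0,0,0.01],"spin":0},
    {"xyz":[0,0,0.01],"spin":0},
    {"xyz":[0,0,0.01],"spin":0},
    {"xyz":[0,0,0.01],"spin":0},
    {"xyz":[0,0,0],"spin":0},
    {"xyz":[0,0,0],"spin":0}
  ]
}}

```text
time: 16.55
tool_pos: [548.3, -117.1, 82.7]
tcp_rot: [3.142, -0.0, -0.142]
contact_force: [0.3, 0.9, -0.7]
grip_width: 29.3
finger_force: 30.0
```

{"fn": "jog_arm", "kwargs": {
  "targets": [
    {"xyz":[0,0,0.02],"spin":0},
    {"xyz":[0,0,0.02],"spin":0},
    {"xyz":[0,0,0.02],"spin":0},
    {"xyz":[0,0,0.02],"spin":0},
    {"xyz":[0,0,0.02],"spin":0},
    {"xyz":[0,0,0.02],"spin":0},
    {"xyz":[0,0,0.02],"spin":0},
    {"xyz":[0,0,0.02],"spin":0},
    {"xyz":[0,0,0],"spin":0},
    {"xyz":[0,0,0],"spin":0}
  ]
}}

```text
time: 17.8
tool_pos: [548.3, -117.0, 69.7]
tcp_rot: [-3.142, 0.0, -0.142]
contact_force: [1.6, 2.8, -1.6]
grip_width: 29.8
finger_force: 30.0
```

{"fn": "jog_arm", "kwargs": {
  "targets": [
    {"xyz":[0.003,-0.004,0.02],"spin":0},
    {"xyz":[0,0,0.03],"spin":0},
    {"xyz":[0,0,0.03],"spin":0},
    {"xyz":[0,0,0.03],"spin":0},
    {"xyz":[0,0,0.03],"spin":0},
    {"xyz":[0,0,0.02],"spin":0},
    {"xyz":[0,0,0.01],"spin":0},
    {"xyz":[0,0,0],"spin":0},
    {"xyz":[0,0,0],"spin":0},
    {"xyz":[0,0,0],"spin":0}
  ]
}}

```text
time: 19.05
tool_pos: [548.5, -116.8, 56.2]
tcp_rot: [3.142, 0.0, -0.142]
contact_force: [1.9, 1.2, -2.8]
grip_width: 29.0
finger_force: 30.0
```

{"fn": "jog_arm", "kwargs": {
  "targets": [
    {"xyz":[0,0,0.005],"spin":0},
    {"xyz":[0,0,0],"spin":0},
    {"xyz":[0,0,0],"spin":0},
    {"xyz":[0,0,0],"spin":0},
    {"xyz":[0,0,0],"spin":0},
    {"xyz":[0,0,0],"spin":0},
    {"xyz":[0,0,-0.05],"spin":0},
    {"xyz":[0,0,-0.2],"spin":0},
    {"xyz":[0,0,-0.4],"spin":0},
    {"xyz":[0,0,-0.5],"spin":0}
  ],
  "gripper": 45
}}

```text
time: 20.3
tool_pos: [548.3, -116.7, 149.5]
tcp_rot: [-3.142, 0.0, -0.142]
contact_force: [-0.3, -0.2, 0.5]
grip_width: 41.3
finger_force: 0.0
```

{"fn": "jog_arm", "kwargs": {
  "targets": [
    {"xyz":[-0.4,0,-0.3],"spin":0},
    {"xyz":[-0.7,0,0],"spin":0},
    {"xyz":[-0.4,0,0],"spin":0},
    {"xyz":[-0.1,0,0],"spin":0},
    {"xyz":[0,0,0],"spin":0},
    {"xyz":[0,0,0],"spin":0},
    {"xyz":[0,0,0],"spin":0},
    {"xyz":[0,0,0],"spin":0},
    {"xyz":[0,0,0],"spin":0},
    {"xyz":[0,0,0],"spin":0}
  ],
  "gripper": 0
}}

```text
time: 21.55
tool_pos: [421.9, -98.7, 171.8]
tcp_rot: [3.142, 0.0, -0.142]
contact_force: [1.3, 0.9, 0.3]
grip_width: 0.7
finger_force: 0.0
```

Run:
```python
from h import *
C=cam('wrist'); im=bot.capture('wrist'); cv2.imwrite('pics/w5.png',im)
print(proj('wrist',(548.2,-116.9,79),C)); go((470,-106,50),-.142)
```

```text
(np.float64(281.30136964368927), np.float64(36.11042324790242))
tcp [421.9 -98.7 171.9] [ 3.142  0.    -0.142] shift/80 [0.6086 0.0056 1.5234] spin -0.002
```

View pics/w5.png

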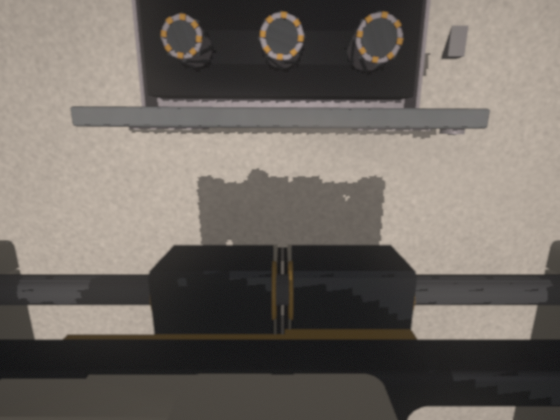

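The cutter ring is at (282,36), where the z = 79 mm prediction puts it (281,36), so it is seated. The stock cutters at (182,36) and (379,38) are undisturbed. Next I lower the closed fingers in front of the panel.

{"fn": "jog_arm", "kwargs": {
  "targets": [
    {"xyz":[0,0,0.3],"spin":0},
    {"xyz":[0,0,0.4],"spin":0},
    {"xyz":[0,0,0.4],"spin":0},
    {"xyz":[0,0,0.3],"spin":0},
    {"xyz":[0,0,0.12],"spin":0},
    {"xyz":[0.2,0,0],"spin":0},
    {"xyz":[0.2,0,0],"spin":0},
    {"xyz":[0.15,0,0],"spin":0},
    {"xyz":[0.05,0,0],"spin":0},
    {"xyz":[0.05,0,0],"spin":0}
  ]
}}

```text
time: 22.85
tool_pos: [473.2, -105.9, 50.4]
tcp_rot: [-3.142, 0.0, -0.142]
contact_force: [0.7, -0.9, -1.7]
grip_width: 0.5
finger_force: 0.0
```

{"fn": "jog_arm", "kwargs": {
  "targets": [
    {"xyz":[0.04,0,0],"spin":0},
    {"xyz":[0.04,0,0],"spin":0},
    {"xyz":[0.04,0,0],"spin":0},
    {"xyz":[0.06,0,0],"spin":0},
    {"xyz":[0.06,0,0],"spin":0},
    {"xyz":[0.06,0,0],"spin":0},
    {"xyz":[0.06,0,0],"spin":0},
    {"xyz":[0.06,0,0],"spin":0},
    {"xyz":[0.06,0,0],"spin":0},
    {"xyz":[0.06,0,0],"spin":0}
  ]
}}

```text
time: 24.1
tool_pos: [516.0, -112.3, 50.2]
tcp_rot: [3.141, 0.001, -0.142]
contact_force: [-5.8, -1.2, 1.4]
grip_width: 0.2
finger_force: 2.8
```

Run:
```python
from h import *
o=bot.get_obs();M=R.from_euler('z',-.142).as_matrix()
print(o['tool_pos'], 'along from face-out', (M.T@(o['tool_pos']-np.array([487.8,-108.3,0]))).round(1), o['contact_force'])
```

```text
[ 515.98307778 -112.2912587    50.1748992 ] along from face-out [28.5  0.  50.2] [-5.82733642 -1.21642963  1.39829614]
```

{"fn": "jog_arm", "kwargs": {
  "targets": [
    {"xyz":[0.07,0,0],"spin":0},
    {"xyz":[0.08,0,0],"spin":0},
    {"xyz":[0.08,0,0],"spin":0},
    {"xyz":[0.08,0,0],"spin":0},
    {"xyz":[0.08,0,0],"spin":0},
    {"xyz":[0.08,0,0],"spin":0},
    {"xyz":[0.08,0,0],"spin":0},
    {"xyz":[0.08,0,0],"spin":0},
    {"xyz":[0.06,0,0],"spin":0},
    {"xyz":[0.04,0,0],"spin":0}
  ]
}}

```text
time: 25.35
tool_pos: [573.2, -120.8, 50.2]
tcp_rot: [3.141, 0.002, -0.142]
contact_force: [-8.0, -2.2, 4.2]
grip_width: 0.5
finger_force: 4.3
```

{"fn": "jog_arm", "kwargs": {
  "targets": [
    {"xyz":[0.03,0,0],"spin":0},
    {"xyz":[0.03,0,0],"spin":0},
    {"xyz":[0.03,0,0],"spin":0},
    {"xyz":[0.03,0,0],"spin":0},
    {"xyz":[0.02,0,0],"spin":0},
    {"xyz":[0.02,0,0],"spin":0},
    {"xyz":[0.02,0,0],"spin":0},
    {"xyz":[0,0,0],"spin":0},
    {"xyz":[0,0,0],"spin":0},
    {"xyz":[0,0,0],"spin":0}
  ]
}}

```text
time: 26.6
tool_pos: [587.1, -122.9, 50.2]
tcp_rot: [3.141, 0.003, -0.142]
contact_force: [-9.1, -2.9, 4.1]
grip_width: 0.4
finger_force: 4.3
```

Run:
```python
from h import *
o=bot.get_obs();M=R.from_euler('z',-.142).as_matrix()
print('along from face-out', (M.T@(o['tool_pos']-np.array([487.8,-108.3,0]))).round(1), M.T@o['contact_force'])
```

```text
along from face-out [100.4  -0.4  50.2] [-8.64297761 -4.12235289  4.10511817]
```

{"fn": "jog_arm", "kwargs": {
  "targets": [
    {"xyz":[0.01,0,0],"spin":0},
    {"xyz":[0.01,0,0],"spin":0},
    {"xyz":[0.01,0,0],"spin":0},
    {"xyz":[0.01,0,0],"spin":0},
    {"xyz":[0.01,0,0],"spin":0},
    {"xyz":[0.01,0,0],"spin":0},
    {"xyz":[0.01,0,0],"spin":0},
    {"xyz":[0.01,0,0],"spin":0},
    {"xyz":[0,0,0],"spin":0},
    {"xyz":[0,0,0],"spin":0}
  ]
}}

```text
time: 27.85
tool_pos: [592.9, -123.7, 50.2]
tcp_rot: [3.141, 0.004, -0.142]
contact_force: [-11.0, -2.2, 6.1]
grip_width: 0.2
finger_force: 5.2
```

{"fn": "jog_arm", "kwargs": {
  "targets": [
    {"xyz":[0.006,0,0],"spin":0},
    {"xyz":[0.006,0,0],"spin":0},
    {"xyz":[0.006,0,0],"spin":0},
    {"xyz":[0.006,0,0],"spin":0},
    {"xyz":[0.006,0,0],"spin":0},
    {"xyz":[0,0,0],"spin":0},
    {"xyz":[0,0,0],"spin":0},
    {"xyz":[0,0,0],"spin":0},
    {"xyz":[0,0,0],"spin":0},
    {"xyz":[0,0,0],"spin":0}
  ]
}}

```text
time: 29.1
tool_pos: [595.7, -124.1, 50.2]
tcp_rot: [3.141, 0.003, -0.142]
contact_force: [-9.6, -1.8, 5.0]
grip_width: 0.7
finger_force: 4.6
```

Run:
```python
from h import *
M=R.from_euler('z',-.142).as_matrix()
o=bot.get_obs();C=cam('wrist'); im=bot.capture('wrist'); a=cv2.imread('pics/top0.png'); b=bot.capture('top')
W=np.zeros((420,800,3),np.uint8); W[:,:560]=im
for i,q in enumerate((a,b)): W[210*i:210*i+200,565:795]=cv2.resize(q[150:210,335:404],(230,200),interpolation=cv2.INTER_CUBIC)
cv2.imwrite('pics/w6.png',W)
print('along', (M.T@(o['tool_pos']-np.array([487.8,-108.3,0]))).round(1), M.T@o['contact_force'])
```

```text
along [109.   -0.4  50.2] [-9.28150561 -3.19081551  5.04889768]
```

View pics/w6.png

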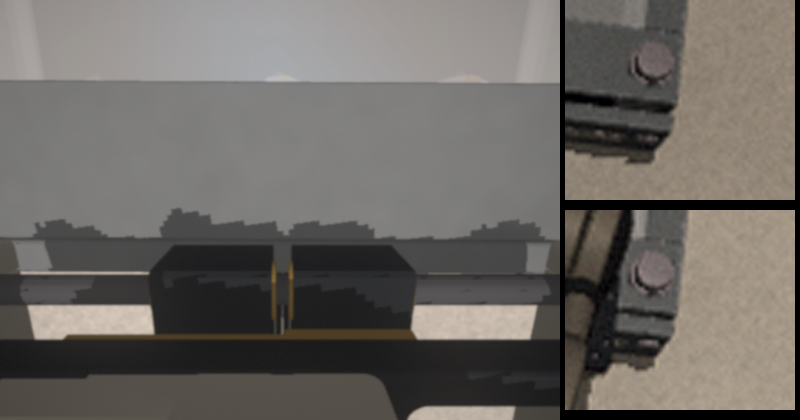

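The tray panel is nearly flush with its starting place, and the force has dropped from 11 to 9 N, so the catch has ridden over. I'll edge further in.

{"fn": "jog_arm", "kwargs": {
  "targets": [
    {"xyz":[0.005,0,0],"spin":0},
    {"xyz":[0.005,0,0],"spin":0},
    {"xyz":[0.005,0,0],"spin":0},
    {"xyz":[0.005,0,0],"spin":0},
    {"xyz":[0,0,0],"spin":0},
    {"xyz":[0,0,0],"spin":0},
    {"xyz":[0,0,0],"spin":0},
    {"xyz":[0,0,0],"spin":0},
    {"xyz":[0,0,0],"spin":0},
    {"xyz":[0,0,0],"spin":0}
  ]
}}

```text
time: 30.45
tool_pos: [597.3, -124.4, 50.2]
tcp_rot: [3.141, 0.003, -0.142]
contact_force: [-9.4, -1.7, 4.0]
grip_width: -0.1
finger_force: 4.5
```

{"fn": "jog_arm", "kwargs": {
  "targets": [
    {"xyz":[0.005,0,0],"spin":0},
    {"xyz":[0.005,0,0],"spin":0},
    {"xyz":[0.005,0,0],"spin":0},
    {"xyz":[0.005,0,0],"spin":0},
    {"xyz":[0,0,0],"spin":0},
    {"xyz":[0,0,0],"spin":0},
    {"xyz":[0,0,0],"spin":0},
    {"xyz":[0,0,0],"spin":0},
    {"xyz":[0,0,0],"spin":0},
    {"xyz":[0,0,0],"spin":0}
  ]
}}

```text
time: 31.7
tool_pos: [597.5, -124.4, 50.2]
tcp_rot: [3.141, 0.006, -0.142]
contact_force: [-15.0, -1.3, 8.0]
grip_width: 0.1
finger_force: 7.3
```

Run:
```python
from h import *
a=cv2.imread('pics/top0.png'); p=cv2.imread('pics/w6.png'); b=bot.capture('top')
f=lambda im:cv2.cvtColor(im,6)[160:178,352:372].astype(int)
print('button diff vs start',np.abs(f(b)-f(a)).mean())
# panel front edge rows along column near 362, start vs now
for im in(a,b): print(cv2.cvtColor(im,6)[165:202,362].tolist())
```

```text
button diff vs start 13.0
[99, 94, 97, 99, 99, 100, 105, 101, 54, 46, 58, 71, 78, 79, 89, 49, 25, 24, 26, 71, 79, 81, 83, 80, 42, 20, 69, 42, 26, 73, 128, 145, 142, 139, 132, 128, 135]
[110, 112, 114, 109, 117, 118, 124, 118, 63, 51, 63, 85, 88, 95, 94, 58, 41, 79, 91, 89, 98, 81, 38, 57, 79, 49, 37, 60, 82, 141, 160, 161, 158, 151, 152, 151, 155]
```

The tool stopped on the end stop at 15 N, and the panel is about 4 mm past its latched place, so it should have clicked. I'll back off slowly and check that it stays.

{"fn": "jog_arm", "kwargs": {
  "targets": [
    {"xyz":[-0.02,0,0],"spin":0},
    {"xyz":[-0.03,0,0],"spin":0},
    {"xyz":[-0.03,0,0],"spin":0},
    {"xyz":[-0.03,0,0],"spin":0},
    {"xyz":[-0.03,0,0],"spin":0},
    {"xyz":[-0.05,0,0],"spin":0},
    {"xyz":[0,0,0],"spin":0},
    {"xyz":[0,0,0],"spin":0},
    {"xyz":[0,0,0],"spin":0},
    {"xyz":[0,0,0],"spin":0}
  ]
}}

```text
time: 33.0
tool_pos: [585.1, -122.1, 50.3]
tcp_rot: [3.141, -0.0, -0.142]
contact_force: [0.1, 0.2, -0.0]
grip_width: 0.4
finger_force: 0.0
```

Run:
```python
from h import *
b=bot.capture('top'); print(cv2.cvtColor(b,6)[165:202,362].tolist())
```

```text
[112, 116, 116, 112, 117, 119, 124, 117, 62, 59, 65, 89, 89, 86, 95, 61, 34, 33, 26, 83, 92, 90, 91, 94, 56, 27, 75, 53, 31, 82, 149, 165, 165, 159, 156, 150, 152]
```

The panel edge profile is back to the starting pattern and the contact force is zero, so the tray is latched. I'll withdraw and take one last picture.

{"fn": "jog_arm", "kwargs": {
  "targets": [
    {"xyz":[-0.3,0,0],"spin":0},
    {"xyz":[-0.4,0,0],"spin":0},
    {"xyz":[-0.5,0,0],"spin":0},
    {"xyz":[-0.3,0,-0.3],"spin":0},
    {"xyz":[0,0,-0.5],"spin":0},
    {"xyz":[0,0,-0.5],"spin":0},
    {"xyz":[0,0,-0.3],"spin":0},
    {"xyz":[0,0,0],"spin":0},
    {"xyz":[0,0,0],"spin":0},
    {"xyz":[0,0,0],"spin":0}
  ]
}}

```text
time: 34.3
tool_pos: [465.5, -104.8, 177.0]
tcp_rot: [-3.141, 0.002, -0.142]
contact_force: [0.1, -0.5, 0.3]
grip_width: 0.3
finger_force: 0.0
```

Run:
```python
from h import *
b=bot.capture('top'); w=bot.capture('wrist'); W=np.zeros((420,800,3),np.uint8); W[:,:560]=w
W[:240,565:795]=cv2.resize(b[60:210,240:384],(230,240)); cv2.imwrite('pics/end.png',W); print(bot.get_obs()['contact_force'])
```

```text
[-0.47287876 -0.13351651  0.4156166 ]
```

View pics/end.png

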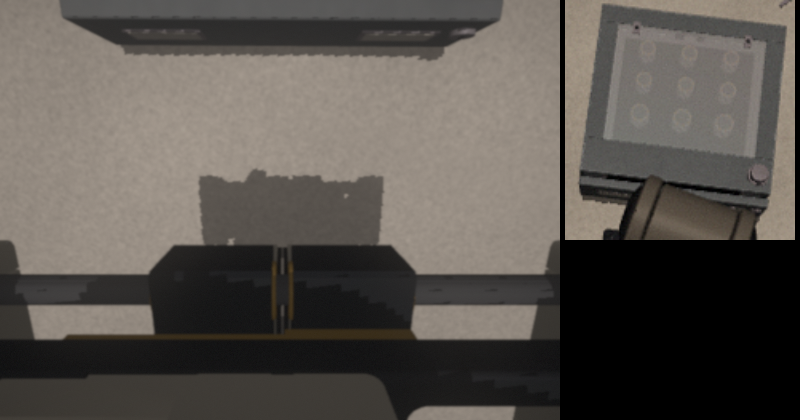

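The tray is shut, its panel across the top at about (280,10) in the wrist view. The button is up at (759,173) in the inset, and the arm touches nothing.

```bash
python3 -c "
from plant import bot
print(bot.close_job())"
```

```text
the job is handed in; nothing more can be done
None
```

I handed the job in at about 34 s: the cutter is seated in the middle front socket, the tray is latched shut with the button up, and the arm is clear; no verdict was returned.

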